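# Drive the bearing sleeve out of a fan hub

## Task

Take the thick drift from the tool rack and push it down through the hub of the fan grille clamped in the stand until the bearing sleeve comes out underneath and lies in the stand's catch tray. Then hang the drift back in its empty rack hole, upright and resting on its handle, and let go. Leave the thin punch and everything else on the bench where it is.

Things in the scene. Friction and masses are not known exactly. Their poses are not given: they have to be found in the camera images.
- stand: Aluminium stand fixed to the table; base 110 x 120 mm, origin under its centre on the table, z up. Side walls at its +y and -y carry a plate (top at 58 mm) with a black fan grille clamped on it: 90 mm across, top at 68 mm, two clamp heads 50 mm from the centre at +y and -y, up to 74 mm. The grille's central hub is an upright tube, 36 mm outside, its bore along the stand's z axis.
- bore_mouth (a point): Centre of the hub's top rim, 93 mm above the table. Funnel 26 mm wide at the rim, narrowing over 5 mm to the 16 mm bore. The sleeve's top lies about 12 mm below this point. A drift's foot must go 35 to 40 mm below this point to be sure that the sleeve drops out.
- bore_exit (a point): Centre of the bore's lower end, 56 mm above the table (37 mm below bore_mouth). 7 mm above it three slippery spring balls in the bore wall hold the sleeve up; they narrow the bore to 12 mm and give way to a downward push of about 8 to 12 N.
- catch_tray (a point): Centre of the black rubber floor of the catch tray in the stand, 12 mm above the table; the tray is 86 x 86 mm inside, with 12 mm high lips on the stand's +x and -x sides and the stand's walls on the others.
- sleeve_mid (a point): Centre of the loose bearing sleeve: plain steel ring, 15 mm outside, 7 mm inside, 14 mm long, about 20 g. It starts upright in the bore, its centre about 19 mm below bore_mouth.
- rack: Grey tool rack fixed to the table, 70 x 150 mm, 85 mm high: a 10 mm thick top plate on two end walls (at its +y and -y ends), open below and in front. Origin under its centre on the table, z up, its long side along y.
- rack_hole_a (a point): Centre of the rack's 16 mm hole at its +y end, at the plate's top face (85 mm above the table), 40 mm from the rack's centre.
- rack_hole_b (a point): The same at the rack's -y end.
- drift: Thick drift, loose, about 110 g: steel rod 12 mm thick, 70 mm long, flat foot; above it a grey cylindrical handle 26 mm thick, 60 mm long. Origin at the centre of the foot, z along the rod to the handle. It hangs upright in one of the rack's holes, handle on the plate: foot 15 mm above the table, handle from 85 to 145 mm, up to 2 mm off the hole's centre.
- drift_grip (a point): Middle of the thick drift's handle, 100 mm above its foot on its axis.
- thin_punch: Thin punch in the other rack hole, to be left alone: rod 5 mm thick and 70 mm long, grey handle 18 mm thick and 60 mm long, its top 145 mm above the table; origin at its foot. It would pass straight through the sleeve.
- motor_ring0: Black ribbed motor ring, 62 mm across, 22 mm high, loose bystander on the bench; origin under its centre.
- motor_ring1: A second motor ring, the same.
- grille0: Loose black fan grille lying on the bench, 90 mm across, about 12 mm high, bystander; origin under its centre.
- grille1: A second loose grille, the same.
- grille2: A third loose grille, the same.
- bottle: White bottle with steel cap, 60 mm across, 130 mm high, bystander; origin under its centre.
- screwdriver: Screwdriver with wooden handle lying on the bench, bystander.

How it is judged:
By the outcome, as a careful person would: the job done as asked, in the order asked, and still so for the second after the job is handed in, with the robot touching nothing.
It also fails if it takes over 58 s, if anything falls off the work surface, if the arm or the gripper's body presses on something with over 40 N, if the wrist force passes 120 N, or if a joint passes its speed limit or range.

## Robot

A 6-joint arm with a two-finger parallel gripper is mounted at the origin on the work surface. World frame = base frame: x ahead of the robot, y to its left, z up, the work surface at z = 0. Lengths are in m, angles in rad, forces in N, time in s.
With the tool pointing down it reaches from about 0.35 to 0.975 m from the base axis. Payload 7.1 kg.
Tool frame: the origin (TCP) lies midway between the tips of the shut fingers; the grasp point (between the pads) lies 19 mm behind it; z points along the fingers, x is the direction in which the jaws open and shut, and the axes are right-handed (so a half turn about z gives the same grasp; the last joint's range is limited). The gripper opens to 88 mm and grips with 3 to 60 N. Pads are 20 mm wide; open, the fingers measure 115 mm over their backs; the gripper's body (75 mm by 178 mm) begins 61 mm behind the grasp point.
Start: joints at [1.286, 0.423, 1.63, -0, 1.089, -0.019], TCP at [0.164, 0.603, 0.223] pointing down, gripper open.
Joint ranges: [-3, 3], [-0.9, 2.11], [0.09, 2.58], [-1.31, 4.45], [0.11, 2.69], [-2.54, 2.54]. Speed limits (rad/s): [2.39, 2.39, 3.01, 3.14, 3.14, 3.14].

## Interface

Orientations are given as a unit quaternion [w, x, y, z].
In Python, from station import move_pose, movel, movej, command_gripper, wait, inverse_kinematics, read_camera, camera_info, MotionError, job_done, get_time, get_joint_pos, get_qvel, get_effort, get_tcp_pos, get_ee_rot, get_ft_force, get_ft_torque, get_grip_width gives the robot as it stands. Calls block until the motion is done:
- move_pose(position, orientation): joint-space move of the TCP to a pose.
- movel(position, frame=None, v=0.15, until_force=None): straight line of the TCP; frame=None keeps the orientation; v is the mean speed in m/s. With until_force (N) it stops when the force on the tool has changed by that much, and returns True; else False.
- movej(angles): joint-space move.
- command_gripper(opening): opening from 0.0 (shut) to 1.0 (fully open); the grip force is fixed at half the most; returns when the fingers have stopped.
- wait(seconds).
- inverse_kinematics(position, orientation): joint angles nearest the present ones, or None.
- read_camera(name): name is "side" or "top"; returns the picture (384x512x3 uint8, red, green, blue); there is no depth.
- camera_info(name): a dict with "intrinsics" (3x3 intrinsics, pixels), "dist" ([k1, k2, p1, p2, k3] as OpenCV has them; the pictures are not rectified), "T" (4x4, takes a point from camera to world coordinates). Camera axes: x right, y up, looking along -z (the intrinsics and any distortion apply to the point x, -y, -z); pixel columns grow to the right and rows downward; lengths in m; the calibration is good to about 2 mm. A picture is of the moment at which its call begins. camera_info takes no time and is no camera call.
A pose or a line that the arm cannot do raises MotionError and nothing moves.
- job_done(): hands the job in, once; it reports no verdict.
Readings, each from a call of its own:
- get_time(): time.
- get_joint_pos(): joint angles.
- get_qvel(): joint speeds.
- get_effort(): joint torques, N m.
- get_tcp_pos(): TCP position.
- get_ee_rot(): TCP orientation.
- get_ft_force(): force on the tool from outside, world axes, zero at the start.
- get_ft_torque(): the same for the moment, N m.
- get_grip_width(): opening from 0.0 (shut) to 1.0 (fully open).
Only numpy, scipy, OpenCV 4.12 (cv2) and the standard library are available. Lean on these libraries where they do the work, as an engineer would, in place of code of your own. Each camera call takes 0.05 s, during which the arm holds its last target.

## Working session

There is one attempt and no reset: what is moved stays moved. The work goes in short steps, each a Python script; the robot and the scene stay as the last script left them, time stands still between calls to the robot, and variables do not carry over. Pictures are saved under pics/ and viewed, and the job is handed in when it is done.

```bash
mkdir -p pics; ls; python3 - <<'E'
from station import *
import cv2
for n in ("top","side"):
    im=read_camera(n); cv2.imwrite(f"pics/{n}0.png",im[:,:,::-1])
    ci=camera_info(n); print(n,ci)
print(get_time(),get_tcp_pos(),get_ee_rot(),get_grip_width())
E
```

```text
pics
top {'intrinsics': array([[481.51255083,   0.        , 251.93445572],
       [  0.        , 481.51255083, 189.4183126 ],
       [  0.        ,   0.        ,   1.        ]]), 'dist': array([-0.2015154,  0.       ,  0.       ,  0.       ,  0.       ]), 'T': array([[ 0.00850783,  0.994351  , -0.10580035,  0.41068065],
       [-0.99982648,  0.00670551, -0.01737922, -0.00758704],
       [-0.0165716 ,  0.10592985,  0.99423551,  1.63774073],
       [ 0.        ,  0.        ,  0.        ,  1.        ]])}
side {'intrinsics': array([[352.49972554,   0.        , 254.61567946],
       [  0.        , 352.49972554, 188.45455514],
       [  0.        ,   0.        ,   1.        ]]), 'dist': array([0.02443885, 0.        , 0.        , 0.        , 0.        ]), 'T': array([[ 0.85629827,  0.32276913, -0.40320387,  0.22172507],
       [-0.51647602,  0.53148835, -0.67139605, -0.61815308],
       [-0.00240776,  0.78316041,  0.62181507,  0.65651135],
       [ 0.        ,  0.        ,  0.        ,  1.        ]])}
0.1 [0.16402853 0.60256401 0.22196735] [ 4.21703276e-04  7.94570596e-01  6.07171367e-01 -5.66486786e-04] 1.0010229500061518
```

View pics/top0.png

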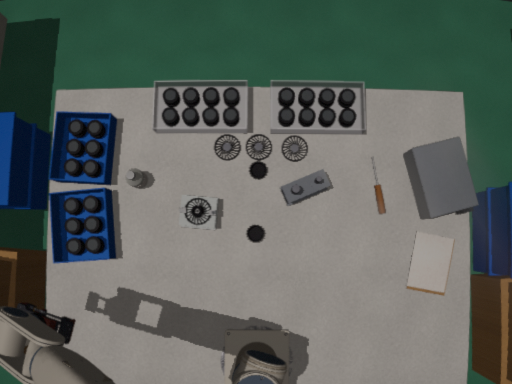

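View pics/side0.png

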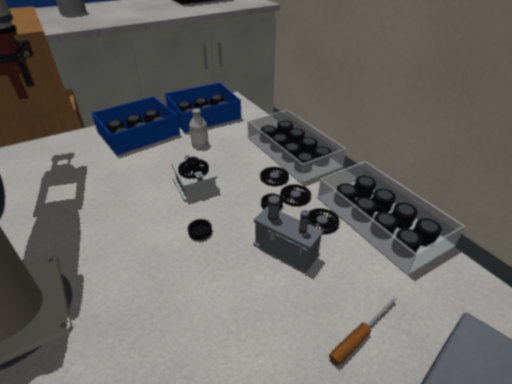

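The top view shows the stand at about (199,211) and the rack at about (306,187), with handles at about (294,190) and (320,181). In the side view the thicker handle is the left one, at (274,207). I'll zoom in on both.

```bash
cat > h.py <<'E'
import numpy as np, cv2
from station import *
def proj(n,P):
    c=camera_info(n);T=c["T"];P=np.atleast_2d(P).astype(float)
    q=(P-T[:3,3])@T[:3,:3]; q=q*[1,-1,-1]
    return cv2.projectPoints(q,np.zeros(3),np.zeros(3),c["intrinsics"],np.array(c["dist"]))[0].reshape(-1,2)
def unproj(n,uv,z):
    c=camera_info(n);T=c["T"]
    p=cv2.undistortPoints(np.array(uv,float).reshape(-1,1,2),c["intrinsics"],np.array(c["dist"])).reshape(-1,2)
    d=np.c_[p[:,0],-p[:,1],-np.ones(len(p))]@T[:3,:3].T; o=T[:3,3]
    return o+d*((z-o[2])/d[:,2])[:,None]
def crop(n,im,x0,y0,x1,y1,s,fn,pts=None):
    c=cv2.resize(im[y0:y1,x0:x1,::-1],None,fx=s,fy=s,interpolation=cv2.INTER_CUBIC)
    if pts is not None:
        for u,v in pts: cv2.circle(c,(int((u-x0+.5)*s),int((v-y0+.5)*s)),1,(0,255,0),-1)
    cv2.imwrite(fn,c)
E
python3 - <<'E'
from h import *
t=cv2.imread("pics/top0.png")[:,:,::-1]; s=cv2.imread("pics/side0.png")[:,:,::-1]
A=cv2.resize(t[185:240,170:230,::-1],None,fx=6,fy=6,interpolation=cv2.INTER_CUBIC)
B=cv2.resize(t[160:215,272:342,::-1],None,fx=6,fy=6,interpolation=cv2.INTER_CUBIC)
cv2.imwrite("pics/tz.png",np.hstack([A,B]))
A=cv2.resize(s[145:205,165:225,::-1],None,fx=6,fy=6,interpolation=cv2.INTER_CUBIC)
B=cv2.resize(s[185:270,245:330,::-1],None,fx=360/85,fy=360/85,interpolation=cv2.INTER_CUBIC)
cv2.imwrite("pics/sz.png",np.hstack([A,B]))
print(unproj("top",[[199,211]],.068),unproj("top",[[306,187]],.085),unproj("top",[[294,190],[320,181]],.145))
E
```

```text
[[0.50539573 0.19281959 0.068     ]] [[ 0.58499512 -0.15596978  0.085     ]] [[ 0.56858953 -0.11268304  0.145     ]
 [ 0.59745816 -0.19430016  0.145     ]]
```

View pics/tz.png

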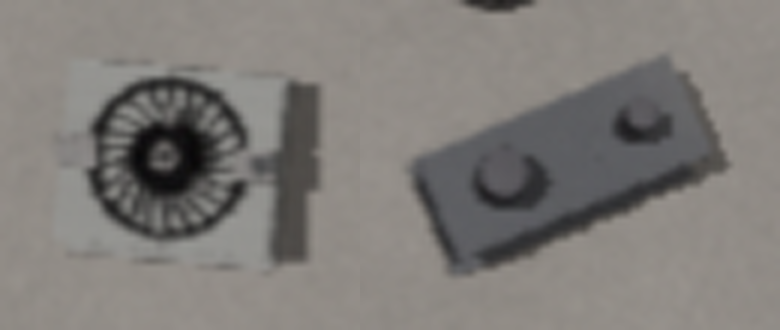

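View pics/sz.png

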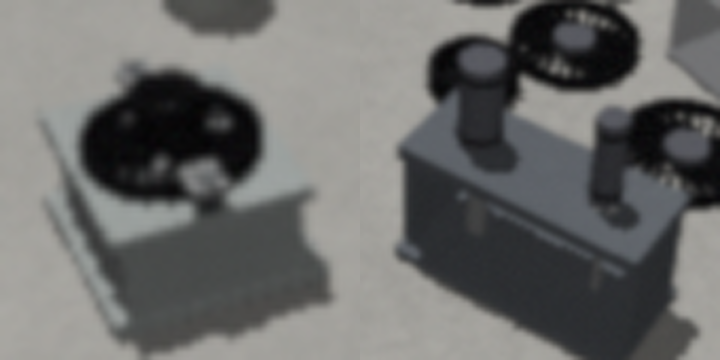

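The thick drift is in the left hole in the top view, with its handle top at about (294.4,189.3). The thin punch is in the right hole. Next I'll fit the poses from both views and overlay the models.

```bash
cat > fit.py <<'E'
from h import *
from scipy.optimize import least_squares
def zt(x,y,left): # top zoom -> px
    return ((170 if left else 272)+((x if left else x-360)+.5)/6-.5,(185 if left else 160)+(y+.5)/6-.5)
def zs(x,y,left):
    s=6 if left else 360/85
    return ((165 if left else 245)+((x if left else x-360)+.5)/s-.5,(145 if left else 185)+(y+.5)/s-.5)
def tri(a,b,z=None):
    f=lambda p:np.r_[(proj("top",p)[0]-a),(proj("side",p)[0]-b)]
    r=least_squares(f,[.55,0,.1]); return r.x,r.fun
print("drift top tri",*tri(zt(496,177,0),zs(482,62,0)))
print("punch top tri",*tri(zt(642,118,0),zs(615,119,0)))
d=unproj("top",[zt(496,177,0),zt(642,118,0)],.145);d2=unproj("side",[zs(482,62,0),zs(615,119,0)],.145)
print(d,d2)
print("hub top",unproj("top",[zt(165,157,1)],.093))
cl=unproj("top",[zt(72,152,1),zt(263,165,1)],.074);print("clamps",cl,cl.mean(0))
c=unproj("top",[zt(70,62,1),zt(285,80,1),zt(272,268,1),zt(60,250,1)],.058);print(c,c.mean(0))
cs=unproj("side",[zs(42,110,1),zs(115,243,1),zs(310,190,1)],.058);print(cs,(cs[0]+cs[2])/2)
r=unproj("top",[zt(415,162,0),zt(667,57,0),zt(455,268,0)],.085);print(r,(r[1]+r[2])/2)
rs=unproj("side",[zs(402,150,0),zs(636,270,0),zs(692,200,0)],.085);print(rs,(rs[0]+rs[2])/2)
E
python3 fit.py
```

```text
drift top tri [ 0.57326059 -0.11452604  0.13835876] [ 0.18732259 -0.3401898  -0.27938576  0.03631242]
punch top tri [ 0.60410384 -0.19075087  0.14195465] [ 0.15593332 -0.2410463  -0.19432573  0.02357484]
[[ 0.5714694  -0.11346619  0.145     ]
 [ 0.60294551 -0.1898814   0.145     ]] [[ 0.56936092 -0.12120115  0.145     ]
 [ 0.60224258 -0.19343634  0.145     ]]
hub top [[0.50463602 0.19587133 0.093     ]]
clamps [[0.50802197 0.24959504 0.074     ]
 [0.50193235 0.14469992 0.074     ]] [0.50497716 0.19714748 0.074     ]
[[0.55885581 0.25446561 0.058     ]
 [0.5497976  0.13485359 0.058     ]
 [0.44644182 0.14047187 0.058     ]
 [0.45493697 0.25779525 0.058     ]] [0.50250805 0.19689658 0.058     ]
[[0.46039825 0.26310939 0.058     ]
 [0.45018015 0.14255548 0.058     ]
 [0.54512815 0.13293467 0.058     ]] [0.5027632  0.19802203 0.058     ]
[[ 0.58579425 -0.0738716   0.085     ]
 [ 0.64425382 -0.21116295  0.085     ]
 [ 0.52846687 -0.0955827   0.085     ]] [ 0.58636035 -0.15337282  0.085     ]
[[ 0.53070131 -0.10285029  0.085     ]
 [ 0.58671653 -0.23939338  0.085     ]
 [ 0.64283456 -0.21570652  0.085     ]] [ 0.58676794 -0.1592784   0.085     ]
```

```bash
cat >> h.py <<'E'
from scipy.spatial.transform import Rotation as Ro
def quat(th):
    R=np.array([[np.cos(th),np.sin(th),0],[np.sin(th),-np.cos(th),0],[0,0,-1]])
    q=Ro.from_matrix(R).as_quat(); return np.r_[q[3],q[:3]]
E
python3 - <<'E'
from h import *
for th in (22.8,202.8):
    q=quat(np.radians(th))
    for p in ([.571,-.117,.2],[.571,-.117,.098],[.505,.196,.24],[.505,.196,.135]): print(th,np.round(inverse_kinematics(p,q),2))
q=quat(np.radians(22.8)) if abs(inverse_kinematics([.571,-.117,.2],quat(np.radians(22.8)))[5])<2.2 else quat(np.radians(202.8))
move_pose([.571,-.117,.24],q)
movel([.571,-.117,.168])
print(get_time(),get_tcp_pos(),get_ee_rot(),q,get_joint_pos())
s=read_camera("side");t=read_camera("top")
cv2.imwrite("pics/side1.png",s[:,:,::-1]);cv2.imwrite("pics/top1.png",t[:,:,::-1])
crop("side",s,220,150,340,240,6,"pics/s1z.png",proj("side",[[.571,-.117,.168],[.571,-.117,.145],[.571,-.117,.085]]))
E
```

```text
22.8 [-0.22  0.39  1.74 -0.    1.01 -0.62]
22.8 [-0.22  0.53  1.8  -0.    0.81 -0.62]
22.8 [ 0.35  0.28  1.8  -0.    1.06 -0.05]
22.8 [ 0.35  0.42  1.88 -0.    0.84 -0.05]
202.8 [-0.22  0.39  1.74 -0.    1.01  2.52]
202.8 [-0.22  0.53  1.8  -0.    0.81  2.52]Traceback (most recent call last):
  File "<stdin>", line 4, in <module>
    return _wrapfunc(a, 'round', decimals=decimals, out=out)
    return _wrapit(obj, method, *args, **kwds)
    result = getattr(arr, method)(*args, **kwds)
TypeError: unsupported operand type(s) for *: 'NoneType' and 'float'
```

```bash
python3 - <<'E'
from h import *
q=quat(np.radians(22.8))
move_pose([.571,-.117,.24],q)
movel([.571,-.117,.168])
print(get_time(),get_tcp_pos(),get_ee_rot(),q,get_joint_pos())
s=read_camera("side");t=read_camera("top")
cv2.imwrite("pics/side1.png",s[:,:,::-1]);cv2.imwrite("pics/top1.png",t[:,:,::-1])
crop("side",s,220,150,340,240,6,"pics/s1z.png",proj("side",[[.571,-.117,.168],[.571,-.117,.145],[.571,-.117,.085]]))
E
```

```text
3.6417 [ 0.5714479  -0.11690182  0.16838865] [8.26143629e-05 9.80245667e-01 1.97783676e-01 2.07043849e-04] [0.         0.98027117 0.19765734 0.        ] [-2.22200162e-01  4.30049336e-01  1.76468717e+00  2.28733242e-05
  9.46410694e-01 -6.20406369e-01]
```

View pics/s1z.png

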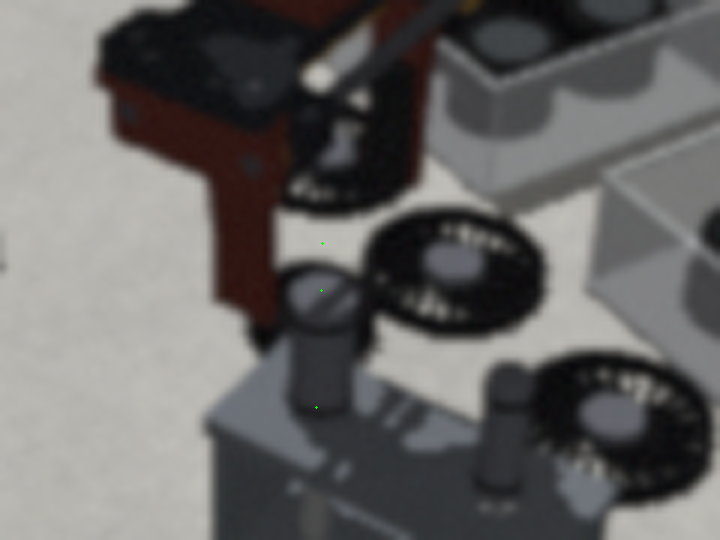

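View pics/top1.png

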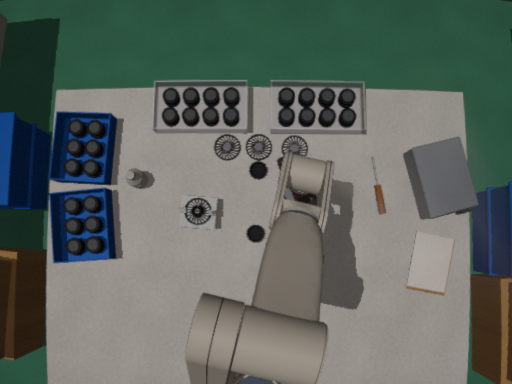

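```bash
python3 - <<'E'
from h import *
s=cv2.imread("pics/side1.png")[:,:,::-1]
p=get_tcp_pos();w,*v=get_ee_rot();R=Ro.from_quat([*v,w]).as_matrix()
def T(*a):return p+R@np.array(a)
L=[]
def seg(a,b):
    L.append((proj("side",a)[0],proj("side",b)[0]))
for x in(-.044,-.0575):
  for y in (-.01,.01): seg(T(x,y,0),T(x,y,-.05))
  seg(T(x,-.01,0),T(x,.01,0))
for y in(-.01,.01): seg(T(-.044,y,0),T(-.0575,y,0))
x0,y0,k=220,150,6
c=cv2.resize(s[150:240,220:340,::-1],None,fx=6,fy=6,interpolation=cv2.INTER_CUBIC)
c=cv2.convertScaleAbs(c,alpha=1.5)
for a,b in L: cv2.line(c,*[tuple(int(z) for z in ((q-[x0,y0]+.5)*k)) for q in(a,b)],(0,255,0),1)
# drift handle model
for (x,y),col in (((.571,-.117),(255,255,0)),((.5705,-.1195),(0,255,255))):
  for z in(.085,.145):
    an=np.linspace(0,2*np.pi,60);P=np.c_[x+.013*np.cos(an),y+.013*np.sin(an),0*an+z]
    cv2.polylines(c,[((proj("side",P)-[x0,y0]+.5)*k).astype(int)],True,col,1)
cv2.imwrite("pics/s1o.png",c)
# top overlay
t=cv2.imread("pics/top0.png")[:,:,::-1];x0,y0,k=272,160,10
c=cv2.resize(t[160:215,272:342,::-1],None,fx=k,fy=k,interpolation=cv2.INTER_CUBIC);c=cv2.convertScaleAbs(c,alpha=1.5)
for (x,y),col in (((.571,-.117),(255,255,0)),((.5705,-.1145),(0,255,255))):
  for z in(.085,.145):
    P=np.c_[x+.013*np.cos(an),y+.013*np.sin(an),0*an+z]
    cv2.polylines(c,[((proj("top",P)-[x0,y0]+.5)*k).astype(int)],True,col,1)
cv2.imwrite("pics/t0o.png",c)
E
```

```text
(no output)
```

View pics/s1o.png

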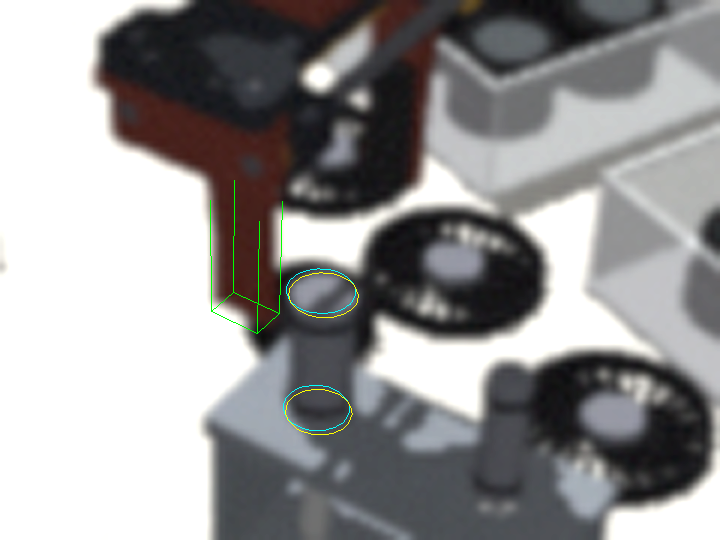

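View pics/t0o.png

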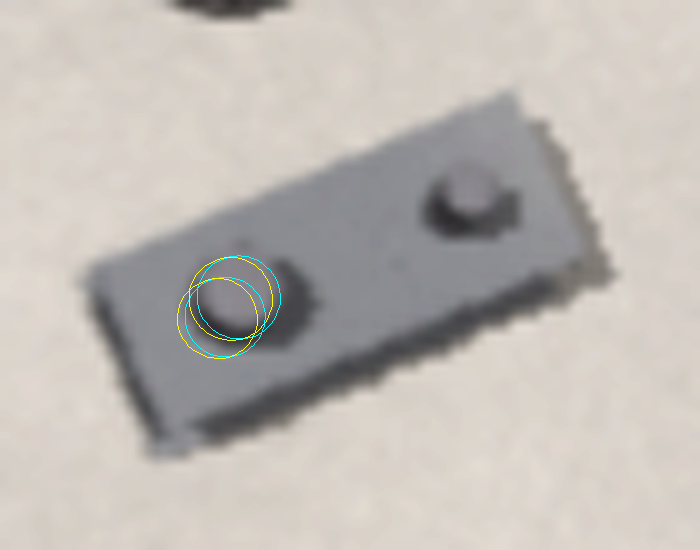

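The side view shows the gripper clear around the handle, whose top is at about (273.5,199). The two cameras agree to within about 2.5 mm. I'll grasp now, checking the forces.

```bash
python3 - <<'E'
from h import *
X,Y=.571,-.118
movel([X,Y,.168],v=.05)
r=movel([X,Y,.098],v=.1,until_force=6)
print("hit",r,get_tcp_pos(),get_ft_force())
if not r:
    command_gripper(0.0)
    print("w",get_grip_width()*88,get_tcp_pos(),get_ft_force(),get_ft_torque(),get_time())
    s=read_camera("side"); crop("side",s,220,150,340,240,6,"pics/s2z.png")
E
```

```text
hit False [ 0.57139147 -0.11809757  0.09835849] [-0.51205725  0.86866828 -0.34870031]
w 25.576580021616408 [ 0.5710461  -0.11799561  0.09798873] [-0.20749115  0.66363916  0.15925608] [-0.01884403 -0.01341211  0.02275616] 5.8167
```

View pics/s2z.png

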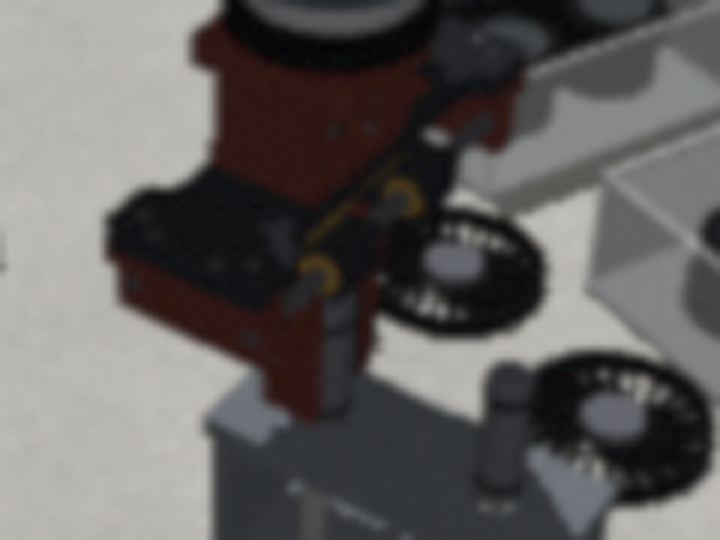

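The handle is gripped at 25.6 mm with no significant side load. Next I lift, carry it over the hub and look again.

```bash
python3 - <<'E'
from h import *
X,Y=.571,-.118
movel([X,Y,.110],v=.05); f1=get_ft_force(); t1=get_tcp_pos()
movel([X,Y,.150],v=.08); f2=get_ft_force()
movel([X,Y,.215],v=.15); print(f1,t1,f2,get_ft_force(),get_ft_torque(),get_grip_width()*88)
hx,hy=.505,.196
move_pose([hx,hy,.215],quat(np.radians(22.8)))
print(get_time(),get_tcp_pos(),get_ee_rot())
s=read_camera("side");t=read_camera("top")
cv2.imwrite("pics/side3.png",s[:,:,::-1]);cv2.imwrite("pics/top3.png",t[:,:,::-1])
crop("side",s,150,90,260,200,5,"pics/s3z.png",proj("side",[[hx,hy,.215-.081],[hx,hy,.215-.011],[hx,hy,.093]]))
print(proj("side",[[hx,hy,.215-.081],[hx,hy,.093]]))
E
```

```text
[ 0.06880618 -0.50623538 -1.08818007] [ 0.57125247 -0.11806699  0.11054422] [ 0.03149905  0.92682294 -0.48016962] [ 0.47439383  0.08156559 -1.01955123] [-0.00698518 -0.00234471  0.0671366 ] 25.656244261607046
8.7083 [0.50529328 0.19526409 0.21472203] [ 1.93410909e-04  9.80322887e-01  1.97400550e-01 -1.49356761e-04]
[[191.37012692 147.30804632]
 [193.01188382 159.55676043]]
```

View pics/s3z.png

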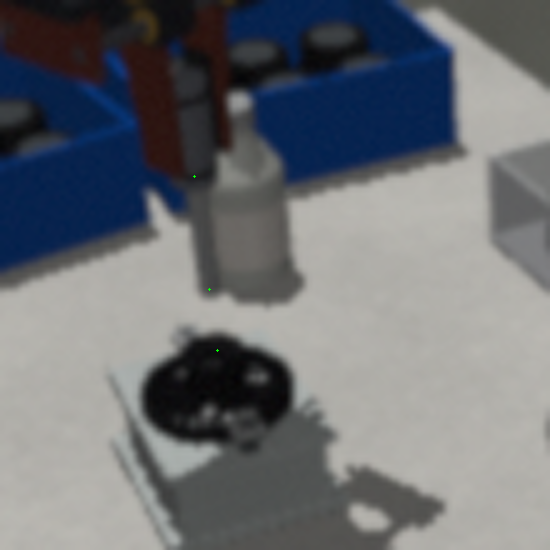

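View pics/top3.png

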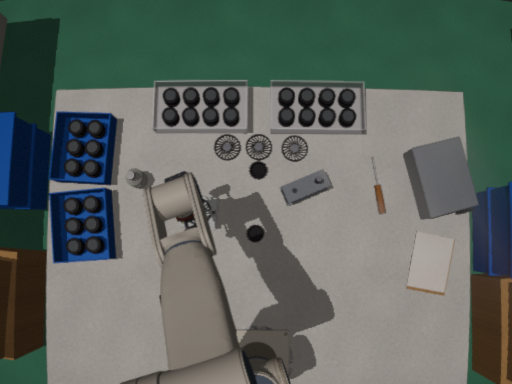

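The side view shows the drift's foot at about (191.5,148), where I predicted it. I'll check the hub rim more carefully.

```bash
python3 - <<'E'
from h import *
an=np.linspace(0,2*np.pi,80)
def ov(n,f,x0,y0,x1,y1,k,cs):
    t=cv2.imread(f);c=cv2.resize(t[y0:y1,x0:x1],None,fx=k,fy=k,interpolation=cv2.INTER_CUBIC)
    c=cv2.convertScaleAbs((np.clip(c/255.,0,1)**.45*255).astype(np.uint8))
    d=c.copy()
    for x,y,col in cs:
        for r,z in((.018,.093),(.013,.093),(.045,.068)):
            P=np.c_[x+r*np.cos(an),y+r*np.sin(an),0*an+z]
            cv2.polylines(d,[((proj(n,P)-[x0,y0]+.5)*k).astype(int)],True,col,1)
    return np.hstack([c,d])
cv2.imwrite("pics/hubo.png",np.vstack([ov("top","pics/top0.png",178,190,218,230,9,[(.505,.196,(0,255,0))]),ov("side","pics/side0.png",174,148,214,178,9,[(.505,.196,(0,255,0))])]))
E
```

```text
(no output)
```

View pics/hubo.png

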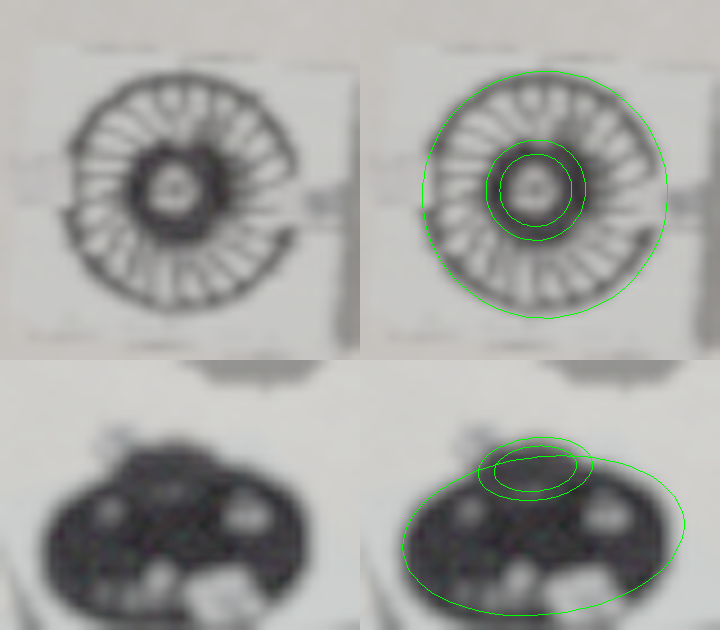

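The rim matches within about 1–2 mm, and I'll use (0.5045, 0.197). I'll enter the funnel gently, stopping on force.

```bash
python3 - <<'E'
from h import *
hx,hy=.5045,.1970
movel([hx,hy,.190],v=.1); f0=get_ft_force()
r=movel([hx,hy,.167],v=.04,until_force=5)
print(r,get_time(),get_tcp_pos(),f0,get_ft_force(),get_ft_torque())
s=read_camera("side"); crop("side",s,150,100,250,190,6,"pics/s4z.png")
E
```

```text
False 9.9333 [0.50432046 0.19708264 0.16682449] [-0.3028521  -0.31886432 -0.80161141] [-0.76505369  1.36294017 -1.47467002] [ 0.18681397  0.22180496 -0.04147959]
```

View pics/s4z.png

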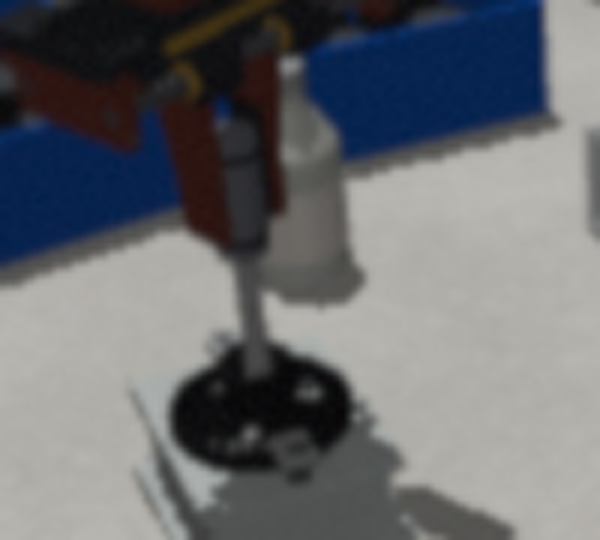

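```bash
python3 - <<'E'
from h import *
s=read_camera("side");s0=cv2.imread("pics/side0.png")[:,:,::-1]
o=[]
p=get_tcp_pos();an=np.linspace(0,2*np.pi,80)
for im in (s,s0):
    c=cv2.resize(im[140:178,172:215,::-1],None,fx=9,fy=9,interpolation=cv2.INTER_CUBIC)
    c=((np.clip(c/255.,0,1)**.45)*255).astype(np.uint8)
    d=c.copy()
    for r,z,col in((.006,p[2]-.083,(0,0,255)),(.013,.093,(0,255,0)),(.018,.093,(0,255,0))):
        P=np.c_[p[0]+r*np.cos(an),p[1]+r*np.sin(an),0*an+z]
        cv2.polylines(d,[((proj("side",P)-[172,140]+.5)*9).astype(int)],True,col,1)
    o.append(np.hstack([c,d]) if im is s else np.hstack([c,d]))
v=np.vstack(o);cv2.imwrite("pics/s5.png",v[:, :]);print(v.shape,get_time(),get_ft_force(),get_ft_torque())
E
```

```text
(684, 774, 3) 10.0333 [-0.13451653  0.88944894 -2.50435744] [0.25544644 0.19317267 0.00342245]
```

View pics/s5.png

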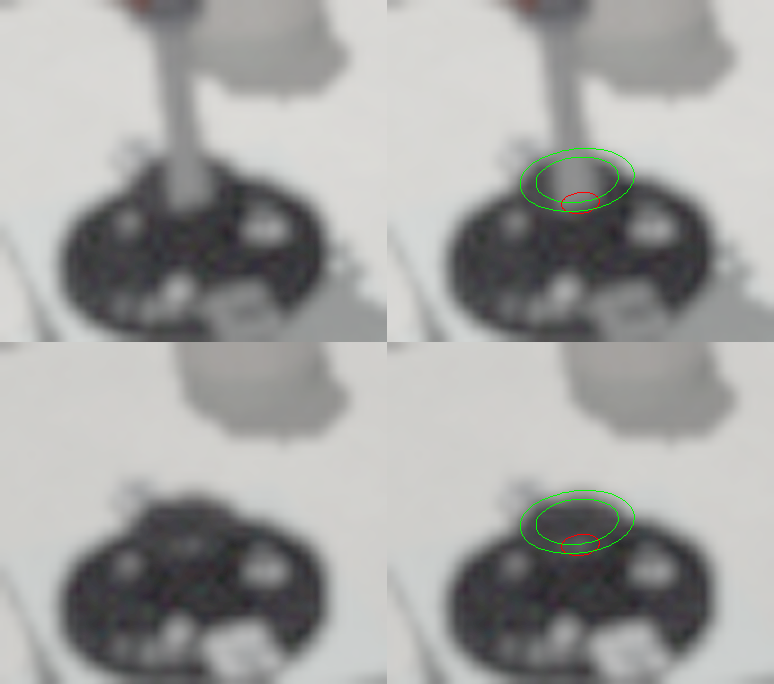

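The foot is 9 mm below the rim with no upward force, so it is inside the bore. It touches lightly on the image-right side. I'll move a little toward (-x, +y) to relieve that.

```bash
python3 - <<'E'
from h import *
hx,hy=.5045,.1970
d=np.array([-.6,.8])
def ft(n=6):
    F=[];T=[]
    for _ in range(n): F.append(get_ft_force());T.append(get_ft_torque());wait(.02)
    return np.round(np.mean(F,0),2),np.round(np.mean(T,0),3)
print(ft())
for k in (.0008,.0016,.0024):
    p=np.r_[np.array([hx,hy])+k*d,.167]; movel(p,v=.02); print(k,get_tcp_pos(),*ft())
print(get_time())
E
```

```text
(array([-0.56,  0.98, -2.03]), array([0.26 , 0.243, 0.004]))
0.0008 [0.5042317  0.19759774 0.16720824] [-0.38  0.13 -1.4 ] [-0.062  0.041  0.004]
0.0016 [0.50354671 0.19827558 0.1670255 ] [-0.38 -0.25 -1.1 ] [-0.037  0.028 -0.004]
0.0024 [0.50302669 0.19895227 0.16699065] [-0.01 -0.18 -1.31] [-0.044  0.024  0.001]
11.1833
```

The contact is gone. I'm pushing down now.

```bash
python3 - <<'E'
from h import *
x,y=.5045-.0024*.6,.197+.0024*.8
for z in (.160,.154,.150,.147,.144,.141,.1375):
    r=movel([x,y,z],v=.03,until_force=30)
    print(z,r,np.round(get_tcp_pos(),4),np.round(get_ft_force(),2),np.round(get_ft_torque(),2),round(get_grip_width()*88,1))
    if r: break
print(get_time())
s=read_camera("side");cv2.imwrite("pics/side6.png",s[:,:,::-1]);crop("side",s,150,90,250,200,5,"pics/s6.png")
E
```

```text
0.16 False [0.5028 0.1988 0.1596] [ 0.36 -0.96 -1.17] [-0.11  0.07  0.02] 25.6
0.154 False [0.5027 0.1988 0.1536] [-0.58  0.88 -1.45] [-0.07  0.03  0.04] 25.6
0.15 False [0.5029 0.1989 0.1497] [-0.27 -0.18 -1.42] [-0.03  0.02  0.08] 25.4
0.147 False [0.5031 0.199  0.1468] [ 0.76  1.33 -0.31] [ 0.16 -0.   -0.02] 25.6
0.144 False [0.5032 0.1991 0.1439] [ 0.29  0.81 -1.51] [ 0.23 -0.12  0.09] 26.1
0.141 False [0.5031 0.1991 0.1409] [ 0.49  0.75 -1.85] [ 0.33 -0.24 -0.03] 25.5
0.1375 False [0.5031 0.199  0.1374] [ 0.76  1.17 -1.44] [ 0.39 -0.19  0.01] 25.6
13.2167
```

View pics/s6.png

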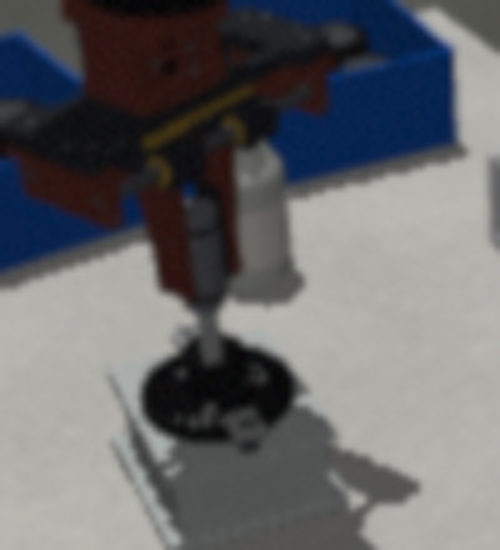

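The foot is 38.6 mm below the rim, and the moment rises where the rod reaches the balls. Now I'll withdraw and check both the drift in the hand and the sleeve.

```bash
python3 - <<'E'
from h import *
x,y=.5045-.0024*.6,.197+.0024*.8
wait(.2)
movel([x,y,.172],v=.06); print(np.round(get_ft_force(),2),np.round(get_ft_torque(),2))
movel([x,y,.215],v=.1)
movel([.505,.196,.215],v=.1)
print(get_time(),np.round(get_tcp_pos(),4),np.round(get_ft_force(),2),np.round(get_ft_torque(),2),get_grip_width()*88)
s=read_camera("side");cv2.imwrite("pics/side7.png",s[:,:,::-1])
a=cv2.imread("pics/side3.png")
def z(im,b): 
    c=cv2.resize(im[b[1]:b[3],b[0]:b[2]],None,fx=7,fy=7,interpolation=cv2.INTER_CUBIC); return ((c/255.)**.5*255).astype(np.uint8)
b=(165,90,215,175)
cv2.imwrite("pics/cmp.png",np.hstack([z(a,b),z(s[:,:,::-1],b)]))
# move aside and look
move_pose([.571,-.118,.215],quat(np.radians(22.8)))
s=read_camera("side");t=read_camera("top");cv2.imwrite("pics/side8.png",s[:,:,::-1]);cv2.imwrite("pics/top8.png",t[:,:,::-1])
b=(165,145,220,205);s0=cv2.imread("pics/side0.png")
r1=np.hstack([z(s0,b),z(s[:,:,::-1],b)]);cv2.imwrite("pics/stcmp.png",r1)
b=(175,185,225,235);t0=cv2.imread("pics/top0.png")
cv2.imwrite("pics/ttcmp.png",np.hstack([z(t0,b),z(t[:,:,::-1],b)]))
print(get_time())
E
```

```text
[-0.61 -0.04 -1.68] [-0.06  0.06  0.03]
15.025 [0.5048 0.1957 0.2143] [ 0.02  0.27 -1.34] [-0.09  0.   -0.01] 25.71436907138371
16.3917
```

View pics/cmp.png

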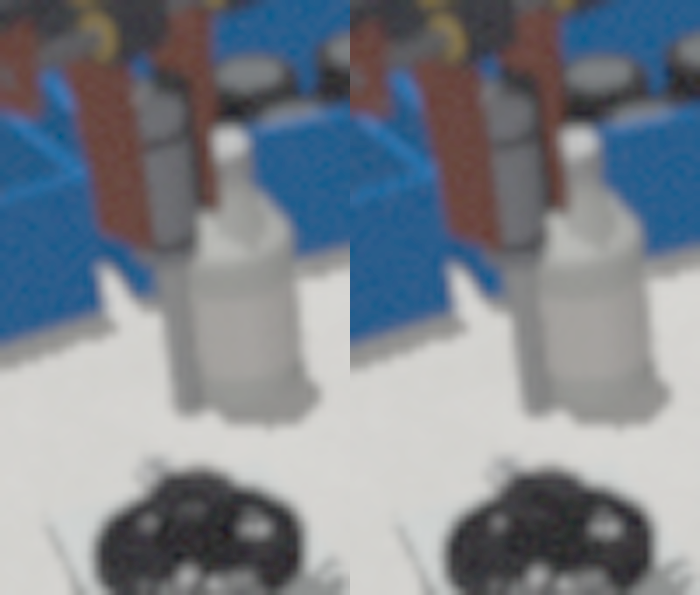

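View pics/stcmp.png

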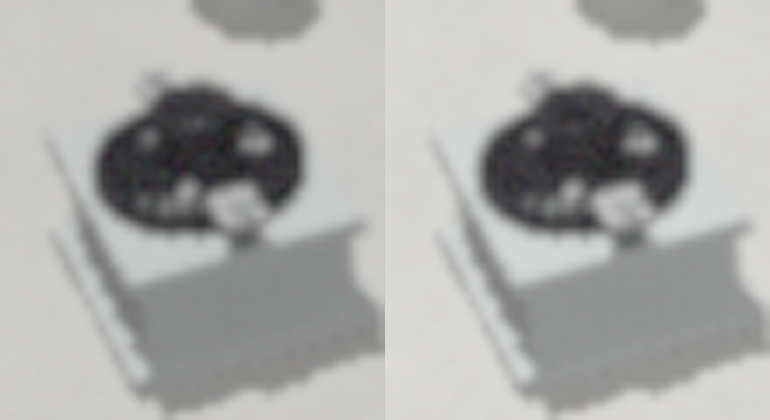

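View pics/ttcmp.png

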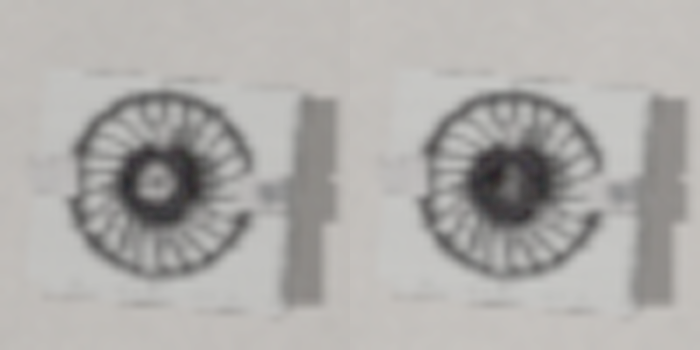

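The sleeve's bright ring is gone from the bore at top-view pixel (197,211), and the drift shows no slip in the hand (same foot and handle pixels before and after). I'm returning it to the rack hole with a force guard.

```bash
python3 - <<'E'
from h import *
X,Y=.571,-.118
def ft(n=5):
    F=[];T=[]
    for _ in range(n): F.append(get_ft_force());T.append(get_ft_torque());wait(.02)
    return np.round(np.mean(F,0),2),np.round(np.mean(T,0),3)
movel([X,Y,.176],v=.08); print(get_tcp_pos(),*ft())
r=movel([X,Y,.155],v=.03,until_force=4); print(r,get_tcp_pos(),*ft(),get_time())
s=read_camera("side"); crop("side",s,230,160,320,260,6,"pics/s9.png")
E
```

```text
[ 0.57099223 -0.11805025  0.17567225] [ 0.04  0.18 -0.72] [-0.067  0.026  0.004]
False [ 0.57111124 -0.11801347  0.15506053] [ 0.08  0.03 -1.29] [-0.085  0.024  0.013] 18.05
```

View pics/s9.png

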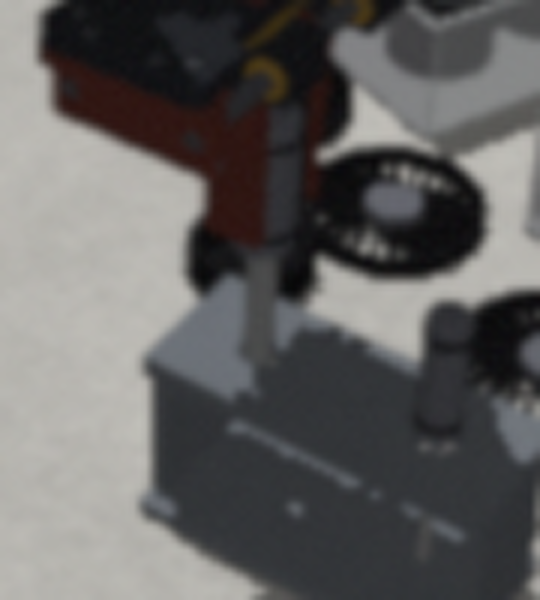

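The foot is in the hole, 13 mm below the plate top with no contact. I'll lower it until the handle seats.

```bash
python3 - <<'E'
from h import *
X,Y=.571,-.118
def ft(n=5):
    F=[];T=[]
    for _ in range(n): F.append(get_ft_force());T.append(get_ft_torque());wait(.02)
    return np.round(np.mean(F,0),2),np.round(np.mean(T,0),3)
r=movel([X,Y,.103],v=.06,until_force=6); print(r,get_tcp_pos(),*ft())
if not r:
    r=movel([X,Y,.0965],v=.015,until_force=4); print(r,get_tcp_pos(),*ft(),get_time())
s=read_camera("side"); crop("side",s,230,160,320,260,6,"pics/s10.png")
E
```

```text
False [ 0.57128706 -0.11805996  0.10329628] [ 0.03  0.06 -1.09] [-0.057  0.01   0.018]
True [ 0.57123693 -0.11803219  0.09790992] [-0.37 -0.02  4.67] [-0.032  0.047  0.013] 19.675
```

View pics/s10.png

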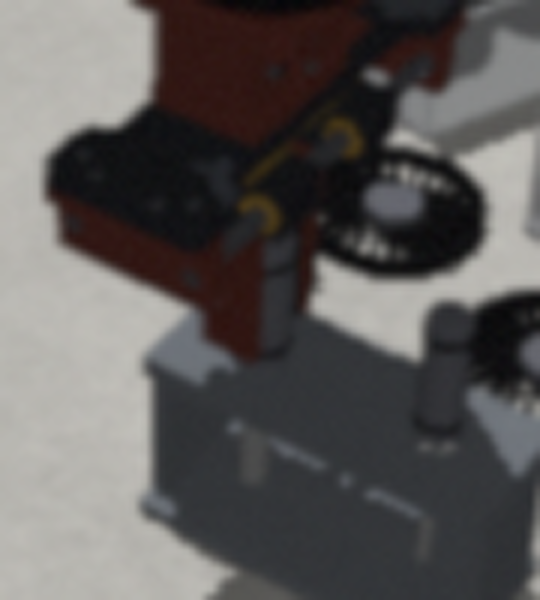

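The handle seated at TCP z 0.0979, the same as at the grasp, so it did not slip. I'll release, retreat and inspect.

```bash
python3 - <<'E'
from h import *
p=get_tcp_pos()
command_gripper(1.0); wait(.2)
movel([.571,-.118,.20],v=.12)
move_pose([.42,.0,.35],quat(0.0))
move_pose([.30,.40,.30],quat(np.radians(45)))
wait(.3)
s=read_camera("side");t=read_camera("top");cv2.imwrite("pics/side11.png",s[:,:,::-1]);cv2.imwrite("pics/top11.png",t[:,:,::-1])
print(get_time(),get_ft_force())
def z(im,b,k): 
    c=cv2.resize(im[b[1]:b[3],b[0]:b[2]],None,fx=k,fy=k,interpolation=cv2.INTER_CUBIC); return ((c/255.)**.5*255).astype(np.uint8)
s0=cv2.imread("pics/side0.png");t0=cv2.imread("pics/top0.png");s=s[:,:,::-1];t=t[:,:,::-1]
b=(245,185,330,270);A=np.hstack([z(s0,b,4),z(s,b,4)])
b=(265,155,350,210);B=np.hstack([z(t0,b,4),z(t,b,4)])
cv2.imwrite("pics/fin.png",np.vstack([A,B]))
E
```

```text
24.9 [ 0.26905452 -0.44582323  0.37789235]
```

View pics/fin.png

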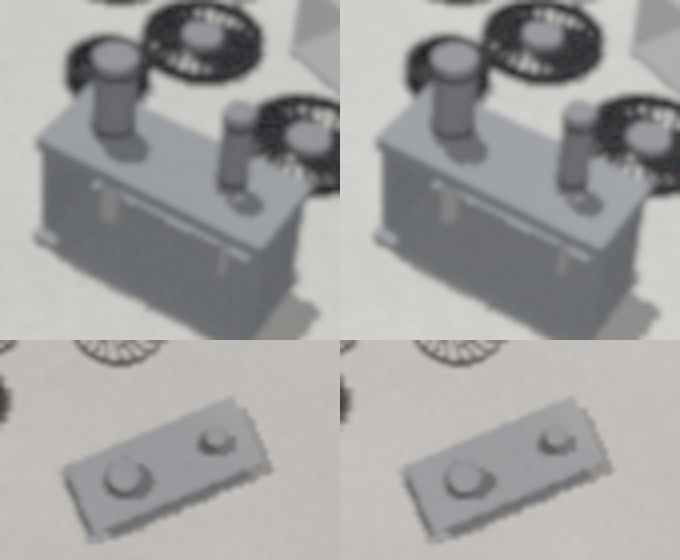

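View pics/top11.png

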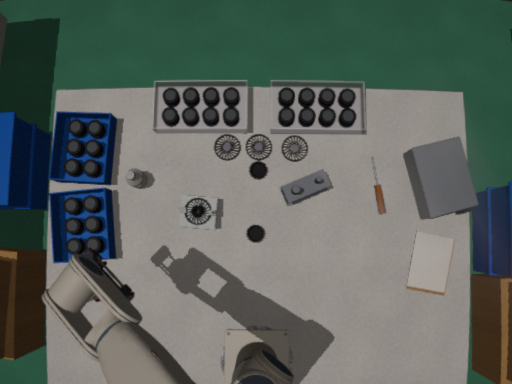

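View pics/side11.png

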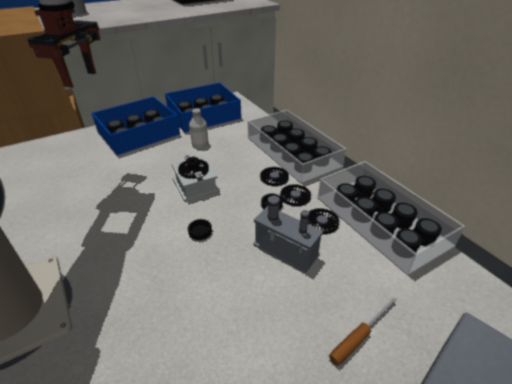

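The drift hangs upright in its hole, with its pixels unchanged (top view 294,190), and nothing else has moved. One last check on the sleeve, averaging frames.

```bash
python3 - <<'E'
from h import *
t=np.mean([read_camera("top").astype(float) for _ in range(8)],0);s=np.mean([read_camera("side").astype(float) for _ in range(8)],0)
t0=cv2.imread("pics/top0.png")[:,:,::-1];s0=cv2.imread("pics/side0.png")[:,:,::-1]
def z(im,b,k): 
    c=cv2.resize(np.clip(im[b[1]:b[3],b[0]:b[2],::-1]/255.,0,1)**.45*255,None,fx=k,fy=k,interpolation=cv2.INTER_CUBIC); return np.clip(c,0,255).astype(np.uint8)
b=(184,198,211,224);A=np.hstack([z(t0,b,14),z(t,b,14)])
b=(165,150,192,180) ;B=np.hstack([z(s0,b,14),z(s,b,14)]);B=B[:236] if 0 else cv2.resize(B,(A.shape[1],236))
cv2.imwrite("pics/f2.png",np.vstack([A[:360],B]))
print(np.round(t0[205:217,191:203].mean(2)).astype(int));print(np.round(t[205:217,191:203].mean(2)).astype(int))
for z_ in(.081,.064,.026,.012): print(z_,proj("top",[[.503,.198,z_]]))
E
```

```text
[[113  94 102 105  62  53  70  77  49  38  46  61]
 [127 108  62  45  25  18  31  37  24  18  23  49]
 [ 84  56  29  18  16  17  20  19  17  16  12  21]
 [109  54  18  16  23  46  57  39  21  19  13  12]
 [ 57  27  16  19  45  85  98  74  36  18  13  11]
 [ 54  19  10  26  65  80  68  73  55  25  11  11]
 [ 39  17  10  29  66  78  66  78  68  26  13  10]
 [ 46  20  15  31  79 103  99  94  49  21  16   9]
 [ 63  33  15  17  33  49  55  47  21  18  15  19]
 [ 94  53  25  14  17  17  22  19  19  17  25  42]
 [ 77  76  43  25  17  18  15  17  16  17  35  62]
 [ 94 109  57  47  27  21  18  16  19  29  53  78]]
[[117  98 105 108  65  56  72  81  51  40  49  64]
 [131 111  64  47  26  21  31  36  26  18  25  52]
 [ 86  58  29  16  14  15  16  18  18  17  14  23]
 [112  56  20  16  16  13  19  24  19  18  16  13]
 [ 59  28  16  15   7  11  29  36  23  19  15  11]
 [ 57  20  13  10   8  12  30  39  30  20  14  11]
 [ 41  18  12  13  13  23  43  47  27  19  16  11]
 [ 49  22  14  13  18  29  42  44  25  20  18  11]
 [ 67  34  16  15  18  20  30  33  20  19  19  21]
 [ 97  56  27  17  15  17  17  18  19  19  27  44]
 [ 80  79  44  27  18  16  17  18  16  16  36  63]
 [ 97 113  60  48  27  22  19  18  20  32  57  80]]
0.081 [[196.90264373 211.4745833 ]]
0.064 [[197.57492483 211.78732479]]
0.026 [[199.02723119 212.46277116]]
0.012 [[199.54545264 212.70373591]]
```

View pics/f2.png

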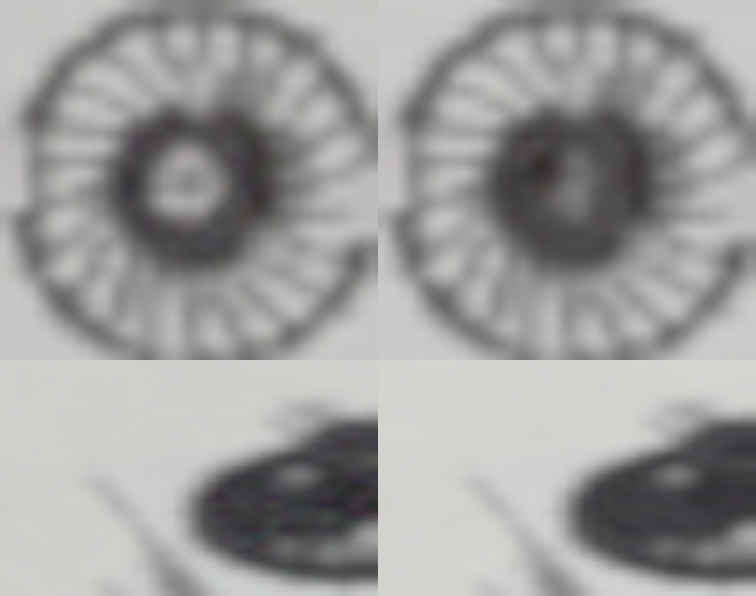

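The full-size bright ring is gone. A dimmer shape now shows through the bore at about (198,212), close to where something on the tray floor would appear (199,212.5). I'm handing in.

```bash
python3 - <<'E'
from station import *
print(get_time()); job_done()
E
```

```text
25.7
the job is handed in; nothing more can be done
```

I pushed the thick drift through the hub, hung it back in its rack hole and let go, then handed in the job at 25.7 s of the 58 s allowed. The evidence that the sleeve is in the catch tray is good but indirect.

- **Push:** The drift's foot went 38.6 mm below the hub rim. It first touched the bore wall lightly (about 1 N), which I cleared by shifting 2.4 mm sideways.
- **Sleeve:** In the top view the bright sleeve ring is gone from the bore. A dimmer shape now shows through the bore, within about 1 px of where something on the tray floor would appear. The tray floor itself can't be seen clearly. The force readings, taken only at stops, never caught the 8–12 N release push.
- **Drift:** It went back in with no contact at the hole, and the handle seated at the same height as when I picked it up, so it did not slip. After release it hangs upright, looking the same as at the start in both cameras.
- **Everything else:** The thin punch and the other objects look unmoved, and the arm ended clear of everything.
- **Camera disagreement:** The two cameras differed by up to about 8 mm in y on the drift and about 2 mm on the hub. I used a position between the two for the drift and touch for the final centring in the bore.

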